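Vent the airbrush compressor and check its oil with the gauge rod

TASK

Vent the small airbrush compressor: twist the black bar knob on top of it clockwise (seen from above) to its stop, then let go so that it springs back. Then take the gauge rod from its wooden rest, push it into the leaning guide tube of the compressor until its collar stops on the mouth, draw it right out, and present it for reading: level, with its tip about 10 cm above the white paper card. Finish still holding it there, and leave the jar, the tape roll and the mug where they are.

Things in the scene. Friction and masses are not known exactly. Their poses are not given: they have to be found in the camera images.
- vent (a joint): Spring-return vent knob on top of the compressor, rad: 0 at rest, grows clockwise seen from above to a hard stop at 1.0. A spring (about 0.025 N m at rest, 0.085 N m at the stop) turns it back to 0 when let go.
- vent_grip (a point): The vent knob's grip point, on its vertical axis: a black plastic bar 42 mm long (its x axis), 14 mm thick (its y axis) and 32 mm high (6 to 38 mm above the underside of the knob, this point is 26 mm above that underside and 12 mm below the top of the bar), over an aluminium disc 44 mm across whose top is 18 mm below this point. The frame turns with the knob. Nothing beside it stands higher than the knob.
- compressor: Small airbrush compressor, fixed: base plate 160 mm (x) by 250 mm (y) on rubber feet, finned aluminium cylinder, grey motor, vent column; knob top at 174 mm, the rest below 142 mm. Origin: centre of its underside on the table, z up. The guide tube leans out past its -y end and reaches 190 mm from the origin.
- tube: Guide tube of the compressor, fixed, steel, leaning 35 degrees above level. Origin: centre of the mouth (125 mm above the table); z axis runs along the bore out of the mouth, so the rod goes in along -z. Mouth rim 36 mm outside and 26 mm inside, narrowing within 17 mm to a bore of 14 mm; 112 mm deep, open below. The rim is flat and stops the collar.
- gauge: Gauge rod, about 0.12 kg (varies 0.7 to 1.3 times). Origin: centre of the collar's front face; x axis along the rod towards the tip. From the origin to the tip a steel rod 9 mm in diameter and 110 mm long with a chamfered tip and two dark marks near it; collar 34 mm in diameter and 10 mm thick (x from -10 to 0); grey plastic handle, 18 by 18 mm in section, x from -105 to -10. At the start it lies level in its rest, axis 55 mm above the table, z up.
- gauge_grip (a point): Point on the handle's axis 55 mm behind the origin of the gauge rod, between the supports of the rest; a good place to hold it.
- gauge_tip (a point): The tip of the gauge rod, on its axis, 110 mm ahead of the collar's front face.
- gauge_collar (a point): Centre of the collar's front face (same point as the origin of the gauge rod); it meets the origin of the tube when the rod is home.
- rest: Wooden rest for the gauge rod, fixed, 194 mm long, 50 mm wide; x axis along the rod, towards its tip. Origin: on the table under the origin of the rod. Two notched supports 10 mm thick, at x = +62 (under the rod, cheeks up to 61 mm high) and x = -96 mm (under the handle's end, cheeks up to 55 mm high); low strip 6 mm high between them. The rod lifts out straight up.
- card: White paper reading card, fixed, lying flat, 150 mm (x) by 210 mm (y), 2 mm thick. Origin: centre of its underside.
- paint_jar: Bystander: small clear jar with white cap, 48 mm across, 70 mm high. Origin: centre of its underside.
- tape_roll: Bystander: roll of tape lying flat, 90 mm across, 25 mm high. Origin: centre of its underside.
- mug: Bystander: white mug, 80 mm across, 90 mm high, handle at +y. Origin: centre of its underside.
Mind the look-alikes: they are no part of the job. There is more than one size of the gauge; the job needs the middle-sized.

How it is judged:
By the outcome, as a careful person would: the job done as asked, in the order asked, and still so for the second after the job is handed in, while the arm keeps its last pose, push and grip.
It also fails if it takes over 70 s, if anything falls off the work surface, if the arm or the gripper's body presses on something with over 40 N, if the wrist force passes 120 N, or if a joint passes its speed limit or range.

ROBOT

A 6-joint arm with a two-finger parallel gripper is mounted at the origin on the work surface. World frame = base frame: x ahead of the robot, y to its left, z up, the work surface at z = 0. Lengths are in m, angles in degrees, forces in N, time in s.
With the tool pointing down it reaches from about 0.3 to 0.775 m from the base axis. Payload 14.6 kg.
Tool frame: the origin (TCP) lies at the very end of the fingers, on their centre line; the grasp point (between the pads) lies 19 mm behind it; z points along the fingers, y is the direction in which the jaws open and shut (so a half turn about z gives the same grasp; the last joint's range is limited). The gripper opens to 85 mm and grips with 20 to 120 N. Pads are 22 mm wide; open, the fingers measure 114 mm over their backs; the gripper's body (76 mm by 85 mm) begins 54 mm behind the grasp point. The pads swing forward as they close: fully open they stand 13 mm farther back than shut.
Start: joints at [-74.347, 17.183, 87.147, -0, 75.671, -3.816], TCP at [0.183, -0.519, 0.231] pointing down, gripper open.
Joint ranges: [-173.82, 173.82], [-45.26, 126.66], [13.44, 144.39], [-59.66, 239.66], [0, 175.72], [-146.38, 146.38]. Speed limits (degrees/s): [127.2, 127.2, 147.25, 180, 180, 180].

INTERFACE

Orientations are given as [roll, pitch, yaw] about the fixed x, y, z axes, in that order (R = Rz(yaw) Ry(pitch) Rx(roll)).
In Python, from workcell import env, vision gives the robot as it stands. The module is installed in compiled form; this text tells all that it offers.
- The arm moves only by the tool send_rows, never from a script. Its argument "targets" is a list of rows, each a list of 5 numbers: the shift along the tool's x, y, z in units of 40 mm (1.0 is 40 mm), then the turn about the tool's z in units of 6 degrees (1.0 is 6 degrees), then the gripper's target within -1 to 1 (shut at 1, half-way at 0, fully open at -1). A call has 1 to 20 rows; each row is the pose to reach, as a shift and turn from the pose commanded when the call began, along the tool's axes at that moment; what a row does not reach only later rows make up. A row lasts 1/10 s, in which the tool goes at most 50 mm and 8.59 degrees, less where a joint would pass 70% of its speed; a pose out of reach is approached as far as the arm can. A call with a gripper value outside its range is refused whole. The fingers move at their own pace and stop on an object; "newtons" is the grip in N (left out, the last holds). Time passes only in rows, so rows that repeat a pose let the fingers close. It gives the time, the measured TCP pose, the force and the opening at its end, in the units of the state.
- env.read_state(): the state, without advancing time (a new reading comes with each control period).
- vision.get_image(name): name is "side" or "top" or "wrist"; returns a dict with "image" (384x512x3 uint8, red, green, blue), "camera_matrix" (3x3 intrinsics, pixels), "rvec" (rotation vector, rad) and "tvec" (3), from world to camera coordinates, as OpenCV has them. Camera axes: x right, y down, z forward; pixel columns grow to the right and rows downward; lengths in m; the calibration is good to about 2 mm. A picture is of the moment at which its call begins. There is no depth.
- env.close_job(): hands the job in, once; it reports no verdict.
The state is a dict: "clock": time; "joint_pos": joint angles; "joint_vel": joint speeds; "effort": joint torques, N m; "ee_pos": TCP position; "tcp_rot": TCP orientation; "wrist_force": force on the tool from outside, world axes, zero at the start; "ft_torque": the same for the moment, N m; "gripper_width": finger opening in m.
Only numpy, scipy, OpenCV 4.12 (cv2) and the standard library are available. Lean on these libraries where they do the work, as an engineer would, in place of code of your own. Each camera call takes 0.05 s, during which the arm holds its last target.

## Working session

There is one attempt and no reset: what is moved stays moved. The work goes in short steps, Python scripts to look and compute and a tool call to move; the robot and the scene stay as the last step left them, time stands still between calls to the robot, and variables do not carry over. Pictures are saved under pics/ and viewed, and the job is handed in when it is done.

Besides the shell and the picture viewer there is one more tool, called after "Call:" by a JSON object that holds its "name" and its "arguments". send_rows: Moves the arm, as the interface text tells. Its arguments: {"type":"object","properties":{"targets":{"type":"array"},"newtons":{"type":"number"}},"required":["targets"]}

```bash
mkdir -p pics
cat > h.py <<'E'
import numpy as np, cv2, sys
from workcell import env, vision
def snap(name,tag):
    d=vision.get_image(name); np.savez(f'pics/{tag}.npz',**d); cv2.imwrite(f'pics/{tag}.png',cv2.cvtColor(d['image'],cv2.COLOR_RGB2BGR)); return d
def load(tag): return dict(np.load(f'pics/{tag}.npz'))
def ray(d,u,v):
    R=cv2.Rodrigues(d['rvec'])[0]; t=np.ravel(d['tvec']); p=cv2.undistortPoints(np.array([[[u,v]]],float),d['camera_matrix'],None)[0,0]
    return -R.T@t, R.T@np.array([p[0],p[1],1.])
def atz(d,u,v,z):
    o,r=ray(d,u,v); return o+r*(z-o[2])/r[2]
def proj(d,P): return cv2.projectPoints(np.array(P,float).reshape(-1,3),d['rvec'],d['tvec'],d['camera_matrix'],None)[0][:,0]
def tri(obs):
    A=np.zeros((3,3));b=np.zeros(3)
    for d,u,v in obs:
        o,r=ray(d,u,v); r/=np.linalg.norm(r); M=np.eye(3)-np.outer(r,r); A+=M;b+=M@o
    X=np.linalg.solve(A,b); return X,[proj(d,X)[0]-[u,v] for d,u,v in obs]
def crop(tag,u0,v0,u1,v1,s,out):
    im=cv2.imread(f'pics/{tag}.png')[v0:v1,u0:u1]; cv2.imwrite(f'pics/{out}.png',cv2.resize(im,None,fx=s,fy=s,interpolation=cv2.INTER_CUBIC))
E
python3 - <<'E'
from h import *
for n in ['side','top','wrist']:
    d=snap(n,n+'0'); R=cv2.Rodrigues(d['rvec'])[0]; print(n,-R.T@np.ravel(d['tvec']),R[2],d['camera_matrix'][0,0])
print(env.read_state())
E
```

```text
side [0.0700071  0.79603521 0.65487222] [ 0.38913785 -0.77432179 -0.49899649] 391.9085075844813
top [ 0.32589709 -0.04235265  1.1007063 ] [ 0.15967288  0.00654055 -0.98714831] 375.65216114819805
wrist [ 0.25397697 -0.4944867   0.37306082] [-0.27272609 -0.09599595 -0.95729058] 312.3089021545299
{'clock': 0.15, 'joint_pos': array([-7.43456603e+01,  1.72077288e+01,  8.71709363e+01, -9.78929121e-05,
        7.56728352e+01, -3.81538194e+00]), 'joint_vel': array([-0.03045434, -0.05853274, -0.21920937, -0.11723263, -0.11280783,
        0.04638049]), 'effort': array([-1.09183151e-03, -5.43670428e+01, -3.61887681e+01, -1.43791863e-04,
        3.12891119e-03,  5.12147790e-05]), 'ee_pos': array([ 0.1832724 , -0.51837474,  0.2308661 ]), 'tcp_rot': array([-1.79948608e+02, -3.33230318e-03,  1.94697444e+01]), 'wrist_force': array([ 0.14211129,  0.30282149, -0.81188193]), 'ft_torque': array([ 0.04322418, -0.01925927,  0.03156637]), 'gripper_width': 0.08552983122155028}
```

View pics/top0.png

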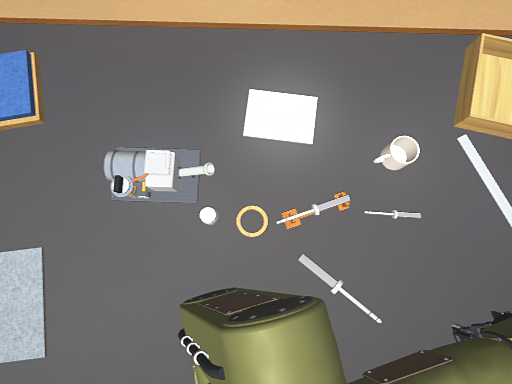

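View pics/side0.png

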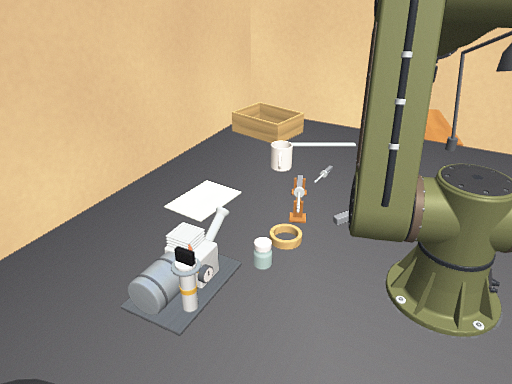

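View pics/wrist0.png

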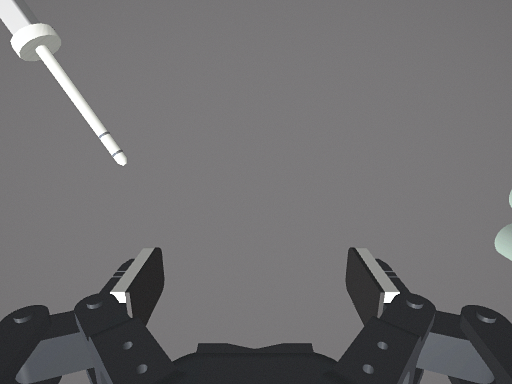

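Run:
```python
from h import *
crop('top0',90,130,230,220,5.5,'c1'); crop('top0',260,170,440,240,4.4,'c2'); crop('side0',110,200,290,330,4.4,'c3'); crop('side0',260,140,360,260,5,'c4')
```

```text
(no output)
```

View pics/c1.png

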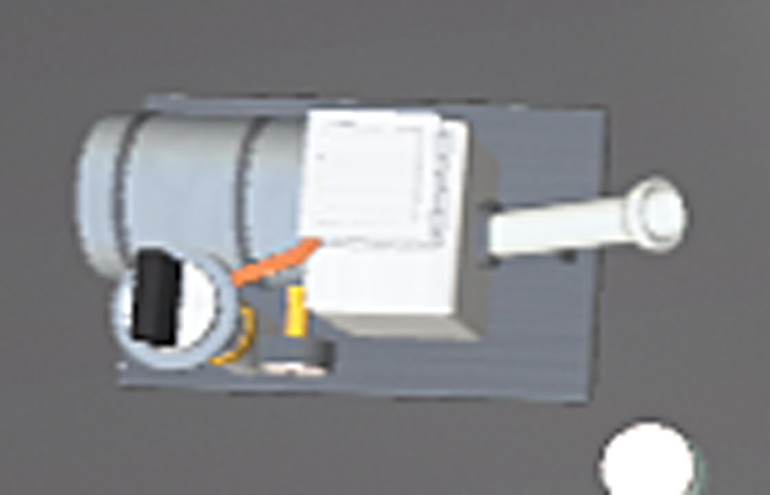

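View pics/c2.png

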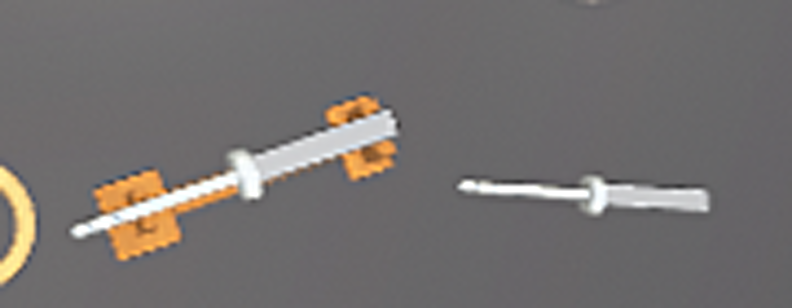

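View pics/c3.png

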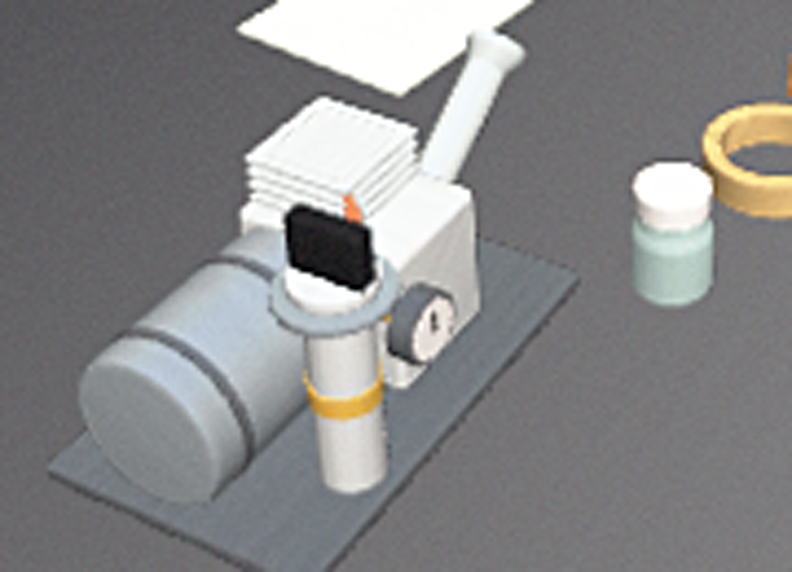

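View pics/c4.png

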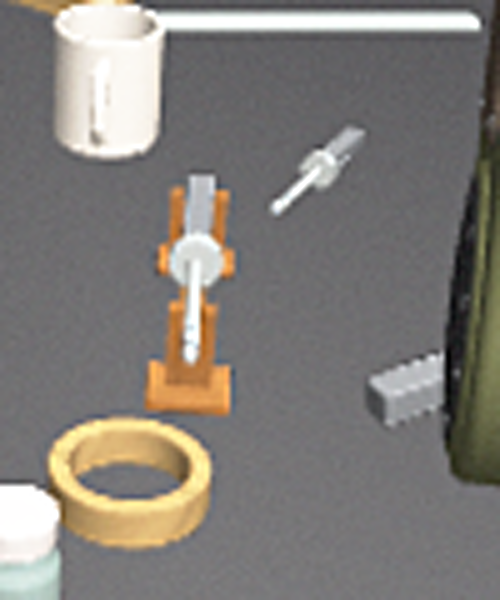

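Run:
```python
from h import *
T=load('top0');S=load('side0')
t=lambda u,v,s,u0,v0:(u/s+u0,v/s+v0)
c1=lambda u,v:t(u,v,5.5,90,130); c2=lambda u,v:t(u,v,4.4,260,170);c3=lambda u,v:t(u,v,4.4,110,200);c4=lambda u,v:t(u,v,5,260,140)
print('plate',[atz(T,*c1(*p),.02).round(4) for p in [(148,97),(607,108),(587,402),(118,383)]])
print('mouth top@.125',atz(T,*c1(659,215),.125)); print('mouth tri',tri([(T,*c1(659,215)),(S,*c3(497,47))]))
tip=atz(T,*c2(78,232),.055);e=atz(T,*c2(393,123),.055);print('tip,end',tip,e,np.linalg.norm(tip-e))
print('tip side',atz(S,*c4(190,357),.055), 'tri',tri([(T,*c2(78,232)),(S,*c4(190,355))]))
print('knob top', atz(T,*c1(150,297),.174), 'side', atz(S,*c3(330,220),.174))
print('card',[atz(T,u,v,.002).round(4) for u,v in [(249,90),(317,97),(312,143),(244,134)]])
print('jar',atz(T,208,215,.07),'tape',atz(T,252,221,.025),'mug',atz(T,403,150,.09))
```

```text
plate [array([0.6121, 0.3845, 0.02  ]), array([0.6129, 0.1364, 0.02  ]), array([0.4533, 0.1385, 0.02  ]), array([0.4563, 0.3866, 0.02  ])]
mouth top@.125 [0.53261166 0.09115455 0.125     ]
mouth tri (array([0.53276593, 0.09133853, 0.12212955]), [array([0.07002634, 0.1690063 ]), array([-0.18681151, -0.0454827 ])])
tip,end [ 0.40065514 -0.09537372  0.055     ] [ 0.47580303 -0.29486255  0.055     ] 0.2131736308661051
tip side [ 0.39964225 -0.09391246  0.055     ] tri (array([ 0.40046672, -0.09541453,  0.0552871 ]), [array([0.01872501, 0.06108534]), array([-0.06165619, -0.00810493])])
knob top [0.47755113 0.31446447 0.174     ] side [0.47696069 0.31712013 0.174     ]
card [array([ 0.8119, -0.001 ,  0.002 ]), array([ 0.7949, -0.2114,  0.002 ]), array([ 0.6478, -0.1968,  0.002 ]), array([0.6703, 0.0096, 0.002 ])]
jar [0.4153199  0.09738793 0.07      ] tape [ 0.40563353 -0.02322886  0.025     ] mug [ 0.60909607 -0.43635814  0.09      ]
```

```bash
cat >> h.py <<'E'
from scipy.spatial.transform import Rotation as Ro
def go(x,y,z,yaw,show=True):
    s=env.read_state(); R=Ro.from_euler('xyz',s['tcp_rot'],degrees=True)
    d=R.inv().apply(np.array([x,y,z])-s['ee_pos'])/.04
    dy=(yaw-s['tcp_rot'][2]+180)%360-180
    print('units',d.round(3),'turn',round(-dy/6,3),'from',s['ee_pos'].round(4),s['tcp_rot'].round(2),'w',round(s['gripper_width'],4),'F',s['wrist_force'].round(1),'t',s['clock'])
E
python3 -c "
from h import *
go(.477,.315,.25,180)"
```

```text
units [ 13.868 -17.196  -0.462] turn -26.755 from [ 0.1833 -0.5184  0.2309] [-179.95   -0.     19.47] w 0.0855 F [ 0.1  0.3 -0.8] t 0.15
```

Call:
{"name": "send_rows", "arguments": {"targets": [[13.87, -17.2, -0.5, -26.75, -1], [13.87, -17.2, -0.5, -26.75, -1], [13.87, -17.2, -0.5, -26.75, -1], [13.87, -17.2, -0.5, -26.75, -1], [13.87, -17.2, -0.5, -26.75, -1], [13.87, -17.2, -0.5, -26.75, -1], [13.87, -17.2, -0.5, -26.75, -1], [13.87, -17.2, -0.5, -26.75, -1], [13.87, -17.2, -0.5, -26.75, -1], [13.87, -17.2, -0.5, -26.75, -1], [13.87, -17.2, -0.5, -26.75, -1], [13.87, -17.2, -0.5, -26.75, -1], [13.87, -17.2, -0.5, -26.75, -1], [13.87, -17.2, -0.5, -26.75, -1], [13.87, -17.2, -0.5, -26.75, -1], [13.87, -17.2, -0.5, -26.75, -1], [13.87, -17.2, -0.5, -26.75, -1], [13.87, -17.2, -0.5, -26.75, -1], [13.87, -17.2, -0.5, -26.75, -1], [13.87, -17.2, -0.5, -26.75, -1]]}}

```text
clock: 2.15
ee_pos: [0.4769, 0.3156, 0.2504]
tcp_rot: [-180.0, -0.1, -179.9]
wrist_force: [0.1, 0.0, 0.0]
gripper_width: 0.0852
```

```bash
python3 -c "
from h import *
snap('wrist','w1')
go(.477,.315,.25,180)"
```

```text
units [-0.003 -0.     0.02 ] turn -0.024 from [0.4769 0.315  0.2508] [-1.7997e+02 -5.0000e-02  1.7986e+02] w 0.0855 F [-0.6 -0.3  0.1] t 2.2
```

View pics/w1.png

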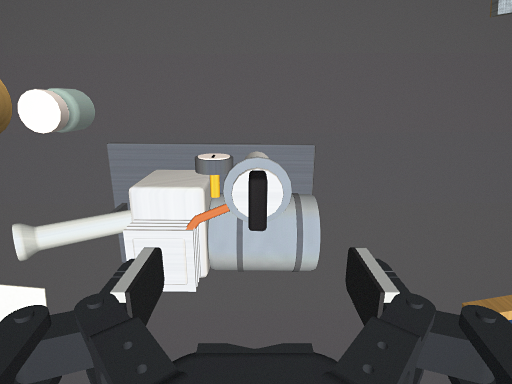

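Run:
```python
from h import *
crop('w1',210,140,310,250,5.4,'w1a'); crop('w1',0,130,330,310,2.4,'w1b')
```

```text
(no output)
```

View pics/w1a.png

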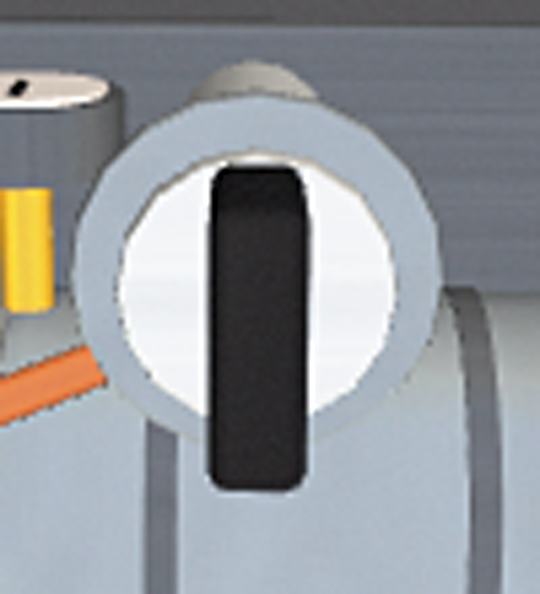

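View pics/w1b.png

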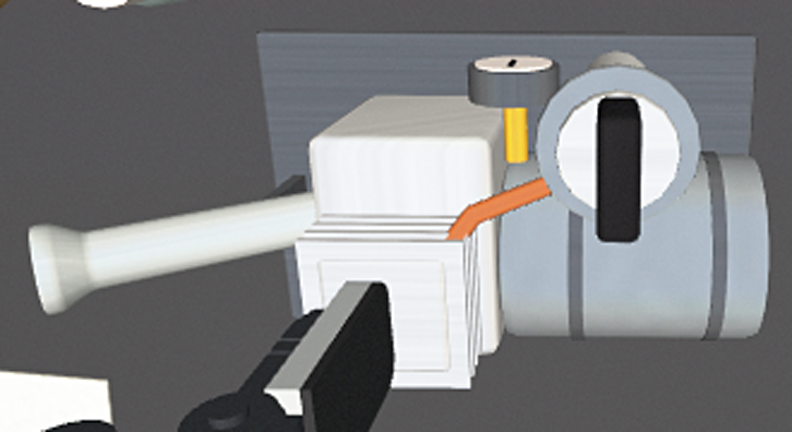

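Run:
```python
from h import *
W=load('w1')
f=lambda u,v:(u/5.4+210,v/5.4+140)
P=[atz(W,*f(*p),.174) for p in [(211,215),(305,215),(307,488),(209,488)]]
print(np.round(P,4)); print(np.mean(P,0))
# disc center, top at .144: inner white disc ; left 120 right 395, top 152
print(atz(W,*f(120,285),.144),atz(W,*f(395,285),.144),atz(W,*f(257,152),.144))
g=lambda u,v:(u/2.4,v/2.4+130)
print('plate',[atz(W,*g(*p),.02).round(4) for p in [(259,33),(755,38)]])
```

```text
[[0.4601 0.3111 0.174 ]
 [0.46   0.3237 0.174 ]
 [0.4996 0.3246 0.174 ]
 [0.4997 0.3108 0.174 ]]
[0.47985216 0.31753927 0.174     ]
[0.47892994 0.29655897 0.144     ] [0.47876408 0.33891764 0.144     ] [0.45795636 0.31752444 0.144     ]
plate [array([0.4558, 0.1405, 0.02  ]), array([0.4574, 0.3866, 0.02  ])]
```

Call:
{"name": "send_rows", "arguments": {"targets": [[-0.05, 0.06, 0.8, 0, -1], [-0.05, 0.06, 1.6, 0, -0.3], [-0.05, 0.06, 2.2, 0, 0], [-0.05, 0.06, 2.5, 0, 0.2], [-0.05, 0.06, 2.5, 0, 1], [-0.05, 0.06, 2.5, 0, 1], [-0.05, 0.06, 2.5, 0, 1], [-0.05, 0.06, 2.5, 0, 1], [-0.05, 0.06, 2.5, 0, 1], [-0.05, 0.06, 2.5, 0, 1]], "newtons": 40}}

```text
clock: 3.2
ee_pos: [0.4795, 0.3177, 0.1526]
tcp_rot: [179.9, 0.1, 180.0]
wrist_force: [-0.8, 0.5, 6.5]
gripper_width: 0.0128
```

```bash
python3 -c "
from h import *
snap('side','s2')
go(.479,.3175,.15,180);print(env.read_state()['ft_torque'])
crop('s2',110,150,290,280,4.4,'s2c')"
```

```text
units [ 0.013 -0.004  0.064] turn -0.007 from [0.4795 0.3176 0.1526] [1.7995e+02 1.0000e-01 1.7996e+02] w 0.0129 F [-1.2 -0.6  7.2] t 3.25
[-0.12845874  0.20452044 -0.17107637]
```

View pics/s2c.png

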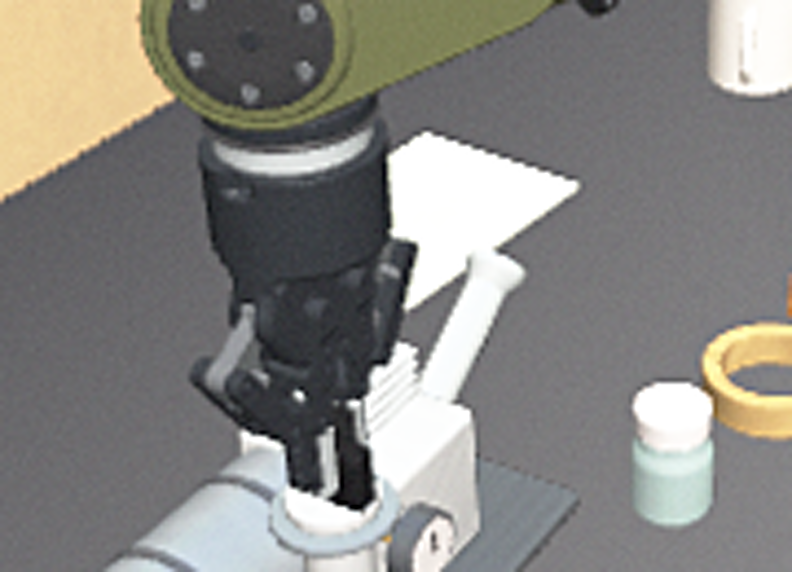

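Call:
{"name": "send_rows", "arguments": {"targets": [[0, 0, 0, 1, 1], [0, 0, 0, 2, 1], [0, 0, 0, 3, 1], [0, 0, 0, 4, 1], [0, 0, 0, 5, 1], [0, 0, 0, 6, 1], [0, 0, 0, 7, 1], [0, 0, 0, 8, 1], [0, 0, 0, 8.8, 1], [0, 0, 0, 9.4, 1], [0, 0, 0, 9.4, 1]]}}

```text
clock: 4.35
ee_pos: [0.4793, 0.3173, 0.1526]
tcp_rot: [179.9, 0.0, 123.4]
wrist_force: [-3.5, -2.7, 9.4]
gripper_width: 0.0131
```

```bash
python3 -c "
from h import *
go(.479,.3175,.15,180);print(env.read_state()['ft_torque'])"
```

```text
units [ 0.007 -0.003  0.064] turn -9.427 from [0.4793 0.3173 0.1526] [1.7995e+02 3.0000e-02 1.2344e+02] w 0.0131 F [-3.5 -2.7  9.4] t 4.35
[-0.66401497  0.74915341  0.11035073]
```

Call:
{"name": "send_rows", "arguments": {"targets": [[0, 0, 0, 0.3, 1], [0, 0, 0, 0.6, 1], [0, 0, 0, 0.8, 1], [0, 0, 0, 0.8, 1], [0, 0, 0, 0.8, 1]]}}

```text
clock: 4.85
ee_pos: [0.4793, 0.3174, 0.1526]
tcp_rot: [179.9, 0.1, 118.9]
wrist_force: [-3.0, -3.5, 9.9]
gripper_width: 0.0132
```

```bash
python3 -c "
from h import *
snap('top','t3');snap('wrist','w3');crop('t3',90,130,230,220,5.5,'t3c')
go(.479,.3175,.15,180);print(env.read_state()['ft_torque'])"
```

```text
units [ 0.005 -0.005  0.065] turn -10.183 from [0.4793 0.3174 0.1526] [1.7993e+02 6.0000e-02 1.1890e+02] w 0.0129 F [-3.3 -3.2  8.5] t 4.95
[-0.5222064   0.66781573  1.65768718]
```

View pics/w3.png

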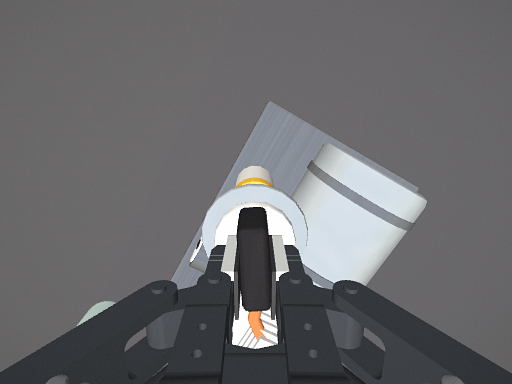

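Call:
{"name": "send_rows", "arguments": {"targets": [[0, 0, 0, -0.5, 1], [0, 0, 0, -0.5, -1], [0, 0, 0, -0.5, -1], [0, 0, 0, -0.5, -1], [0, 0, 0, -0.5, -1], [0, 0, 0, -0.5, -1], [0, 0, 0, -0.5, -1], [0, 0, 0, -0.5, -1], [0, 0, 0, -0.5, -1], [0, 0, -1, -0.5, -1], [0, 0, -2, -0.5, -1], [0, 0, -2.6, -0.5, -1]]}}

```text
clock: 6.15
ee_pos: [0.4794, 0.3177, 0.2585]
tcp_rot: [179.8, 0.0, 121.8]
wrist_force: [0.5, 0.3, 0.7]
gripper_width: 0.0851
```

```bash
python3 -c "
from h import *
snap('wrist','w4')
# grasp pose of gauge
go(.4588,-.2498,.2,110.6)"
```

```text
units [-11.788  -7.939   1.485] turn 1.861 from [0.4801 0.3181 0.2617] [1.7956e+02 1.0000e-02 1.2177e+02] w 0.0855 F [-0.1 -0.   3.8] t 6.2
```

View pics/w4.png

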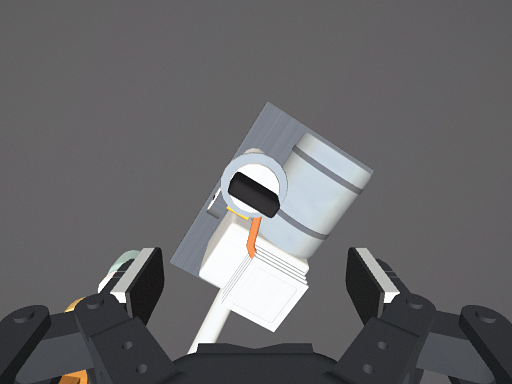

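Call:
{"name": "send_rows", "arguments": {"targets": [[-11.8, -7.95, 1.2, 1.86, -1], [-11.8, -7.95, 1.2, 1.86, -1], [-11.8, -7.95, 1.2, 1.86, -1], [-11.8, -7.95, 1.2, 1.86, -1], [-11.8, -7.95, 1.2, 1.86, -1], [-11.8, -7.95, 1.2, 1.86, -1], [-11.8, -7.95, 1.2, 1.86, -1], [-11.8, -7.95, 1.2, 1.86, -1], [-11.8, -7.95, 1.2, 1.86, -1], [-11.8, -7.95, 1.2, 1.86, -1], [-11.8, -7.95, 1.2, 1.86, -1], [-11.8, -7.95, 1.2, 1.86, -1], [-11.8, -7.95, 1.2, 1.86, -1], [-11.8, -7.95, 1.2, 1.86, -1], [-11.8, -7.95, 1.2, 1.86, -1]]}}

```text
clock: 7.7
ee_pos: [0.4574, -0.2503, 0.2074]
tcp_rot: [180.0, 0.0, 110.7]
wrist_force: [-0.7, -0.3, -0.3]
gripper_width: 0.0854
```

```bash
python3 -c "
from h import *
snap('wrist','w5');crop('w5',180,0,320,260,2.3,'w5c')
go(.4588,-.2498,.2,110.6)"
```

```text
units [-0.001  0.035  0.187] turn 0.014 from [ 0.4575 -0.2502  0.2075] [1.7999e+02 1.0000e-02 1.1068e+02] w 0.0856 F [-0.6 -0.3  1.2] t 7.75
```

View pics/w5.png

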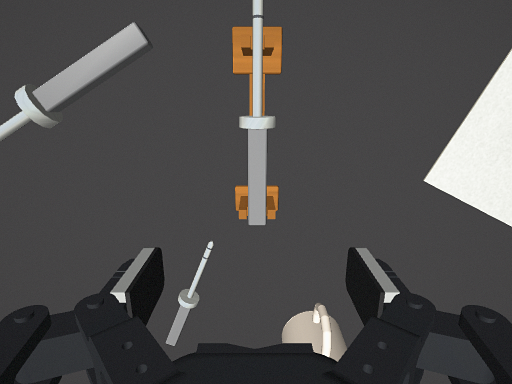

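Run:
```python
from h import *
W=load('w5')
e=atz(W,257.3,224,.064); c=atz(W,257,129,.064); m=atz(W,257.8,16,.0595)
print(e,c,m,np.linalg.norm(e-c)); d=(m-e)[:2]; print(np.degrees(np.arctan2(d[1],d[0])), np.degrees(np.arctan2(*(c-e)[1::-1])))
u=(c-e)/np.linalg.norm(c-e); print('grip',e+u*.05)
```

```text
[ 0.47699388 -0.29113552  0.064     ] [ 0.44391043 -0.20526619  0.064     ] [ 0.41190047 -0.11941404  0.0595    ] 0.09202204748396649
110.75990792950834 111.07051174325984
grip [ 0.45901805 -0.24447859  0.064     ]
```

Call:
{"name": "send_rows", "arguments": {"targets": [[0.06, 0.06, 1, 0, -1], [0.06, 0.06, 2, 0, -1], [0.06, 0.06, 3, 0, -0.6], [0.06, 0.06, 3.7, 0, -0.4], [0.06, 0.06, 4.1, 0, -0.2], [0.06, 0.06, 4.29, 0, -0.1], [0.06, 0.06, 4.29, 0, 0], [0.06, 0.06, 4.29, 0, 0.2], [0.06, 0.06, 4.29, 0, 1], [0.06, 0.06, 4.29, 0, 1], [0.06, 0.06, 4.29, 0, 1], [0.06, 0.06, 4.29, 0, 1], [0.06, 0.06, 4.29, 0, 1]], "newtons": 30}}

```text
clock: 9.05
ee_pos: [0.4592, -0.2484, 0.0368]
tcp_rot: [179.9, 0.1, 110.6]
wrist_force: [-0.4, 2.2, 6.3]
gripper_width: 0.0176
```

```bash
python3 -c "
from h import *
snap('wrist','w6')
go(.4588,-.247,.036,110.7)"
```

```text
units [0.035 0.003 0.021] turn -0.014 from [ 0.4592 -0.2484  0.0368] [1.7993e+02 8.0000e-02 1.1062e+02] w 0.0177 F [-0.1  1.4  6.1] t 9.1
```

View pics/w6.png

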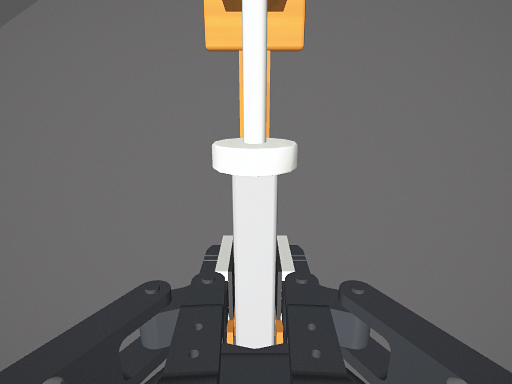

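Run:
```python
from h import *
W=load('w6'); s=env.read_state()
R=Ro.from_euler('xyz',s['tcp_rot'],degrees=True)
for (u,v,z) in [(255,142,.0595),(255,172,.064),(255,142,.072),(255,22,.0595)]:
    p=atz(W,u,v,z); print(p, (R.inv().apply(p-s['ee_pos'])*1000).round(1))
```

```text
[ 0.43998393 -0.19445662  0.0595    ] [ 57.2   1.  -22.8]
[ 0.44374214 -0.2044326   0.064     ] [ 46.5   1.1 -27.2]
[ 0.43935292 -0.19291501  0.072     ] [ 58.8   1.  -35.3]
[ 0.42549485 -0.15617063  0.0595    ] [ 98.1   1.  -22.8]
```

Call:
{"name": "send_rows", "arguments": {"targets": [[0, 0, -0.2, 0, 1], [0, 0, -0.6, 0, 1], [0, 0, -1.2, 0, 1], [0, 0, -2, 0, 1], [0, 0, -2.6, 0, 1], [0, 0, -3, 0, 1], [0, 0, -3, 0, 1]]}}

```text
clock: 9.8
ee_pos: [0.4594, -0.2487, 0.1583]
tcp_rot: [179.9, 0.2, 110.6]
wrist_force: [0.2, -0.8, -0.6]
gripper_width: 0.0175
```

```bash
python3 -c "
from h import *
snap('side','s7');snap('wrist','w7')
crop('s7',220,90,400,260,4,'s7c')
go(.5327,-.115,.102,90)"
```

```text
units [2.461 2.909 1.337] turn 3.434 from [ 0.4584 -0.2481  0.1555] [180.     0.   110.61] w 0.0176 F [-0.3 -0.3 -1.4] t 9.9
```

View pics/s7c.png

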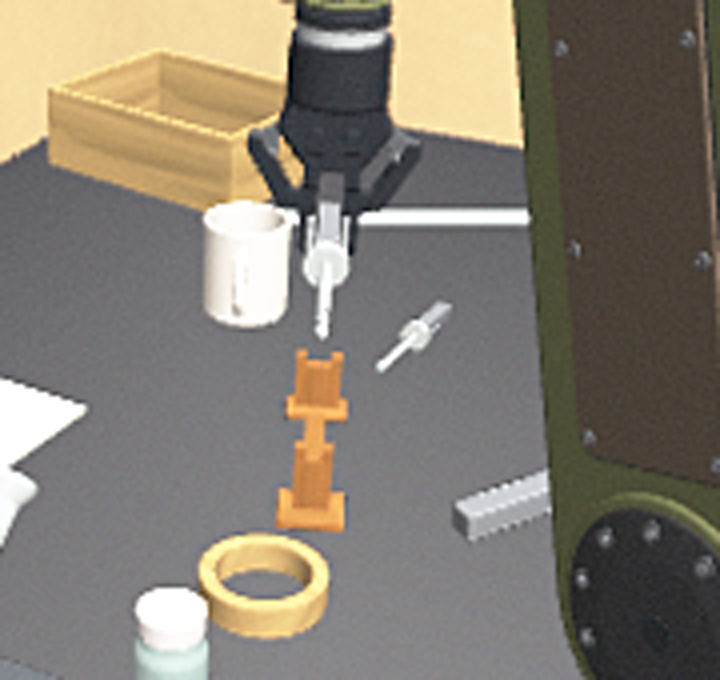

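View pics/w7.png

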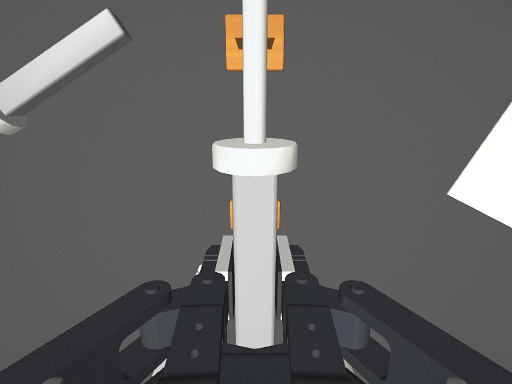

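```bash
python3 - <<'E'
from h import *
T=load('top0');S=load('side0');W=load('w1')
obsT=(659/5.5+90,215/5.5+130);obsS=(497/4.4+110,47/4.4+200);obsW=(47/2.4,268/2.4+130)
print(atz(W,*obsW,.125), tri([(T,*obsT),(S,*obsS),(W,*obsW)]))
M=np.array([.5325,.0912,.125])
for yaw in [-2,0,2]:
    a=np.radians(yaw); ax=np.array([np.sin(a)*np.cos(np.radians(35)),-np.cos(a)*np.cos(np.radians(35)),np.sin(np.radians(35))])
    pts=M-np.outer([0,.03,.06,.09],ax)
    print(yaw,((proj(T,pts)-[90,130])*5.5).round(0).tolist(),((proj(W,pts)-[0,130])*2.4).round(0).tolist(),((proj(S,pts)-[110,200])*4.4).round(0).tolist())
E
python3 -c "
from h import *
crop('w1',0,190,150,280,5,'w1d')"
```

```text
[0.53341967 0.09439358 0.125     ] (array([0.53350354, 0.09152757, 0.12199343]), [array([ 0.01906454, -0.09328132]), array([-0.47282257, -0.0375773 ]), array([-0.71880769, -1.31513215])])
-2 [[659.0, 215.0], [613.0, 220.0], [570.0, 224.0], [527.0, 228.0]] [[38.0, 266.0], [129.0, 250.0], [210.0, 236.0], [283.0, 223.0]] [[497.0, 43.0], [474.0, 88.0], [450.0, 135.0], [426.0, 182.0]]
0 [[659.0, 215.0], [613.0, 221.0], [569.0, 227.0], [527.0, 233.0]] [[38.0, 266.0], [128.0, 248.0], [209.0, 232.0], [282.0, 217.0]] [[497.0, 43.0], [475.0, 89.0], [453.0, 136.0], [430.0, 184.0]]
2 [[659.0, 215.0], [613.0, 223.0], [569.0, 230.0], [526.0, 238.0]] [[38.0, 266.0], [128.0, 246.0], [208.0, 228.0], [281.0, 212.0]] [[497.0, 43.0], [476.0, 89.0], [455.0, 137.0], [434.0, 185.0]]
```

View pics/w1d.png

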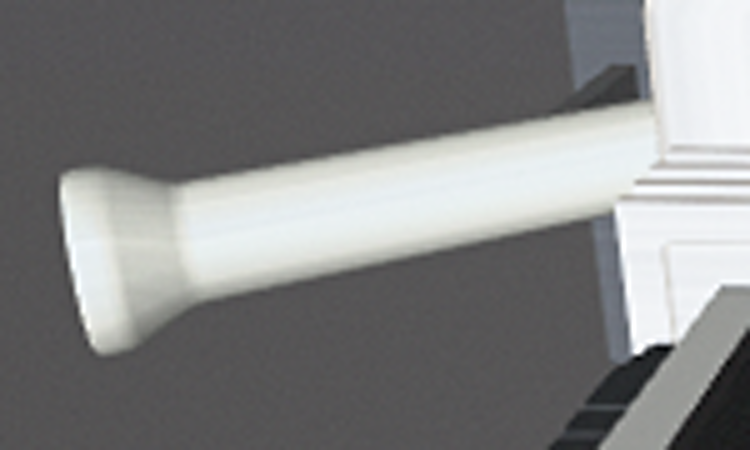

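Run:
```python
from h import *
S=load('s7'); s=env.read_state(); R=Ro.from_euler('xyz',s['tcp_rot'],degrees=True)
for th in [-3,0,3]:
    t=np.radians(th); p=s['ee_pos']+R.apply([.167*np.cos(t),0,-.0182+.167*np.sin(t)]); print(th,(proj(S,p)-[220,90])*4)
go(.5325,-.1005,.1028,89.5)
```

```text
-3 [[321.39526279 326.63601208]]
0 [[320.62093591 338.39703668]]
3 [[319.87038832 349.75478521]]
units [2.802 3.032 1.317] turn 3.518 from [ 0.4584 -0.2481  0.1555] [180.     0.   110.61] w 0.0176 F [-0.3 -0.3 -1.4] t 9.9
```

Call:
{"name": "send_rows", "arguments": {"targets": [[0.5, 0.5, 0.2, 0.6, 1], [1, 1, 0.5, 1.2, 1], [1.5, 1.5, 0.8, 1.9, 1], [2, 2, 1.1, 2.6, 1], [2.4, 2.6, 1.3, 3.2, 1], [2.8, 3.03, 1.32, 3.52, 1], [2.8, 3.03, 1.32, 3.52, 1], [2.8, 3.03, 1.32, 3.52, 1]]}}

```text
clock: 10.7
ee_pos: [0.5321, -0.1005, 0.1018]
tcp_rot: [-179.9, -0.0, 89.6]
wrist_force: [-0.2, -0.5, -1.9]
gripper_width: 0.0173
```

```bash
python3 -c "
from h import *
snap('side','s8');snap('wrist','w8');snap('top','t8')
crop('s8',130,140,310,260,4.4,'s8c');crop('t8',140,110,320,230,4.4,'t8c')
go(.5325,-.1005,.1028,89.5)"
```

```text
units [ 0.022  0.007 -0.005] turn -0.006 from [ 0.5322 -0.1014  0.1026] [-179.97   -0.     89.46] w 0.0176 F [-0.   0.1 -0.9] t 10.85
```

View pics/s8c.png

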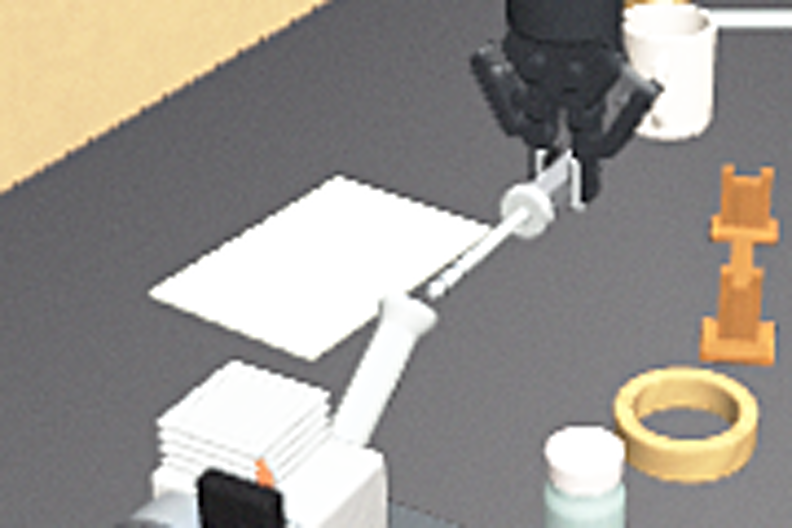

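View pics/w8.png

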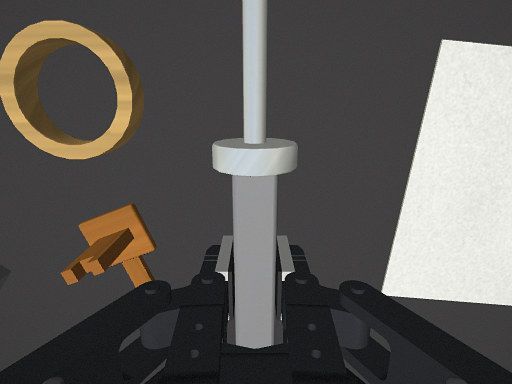

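View pics/t8c.png

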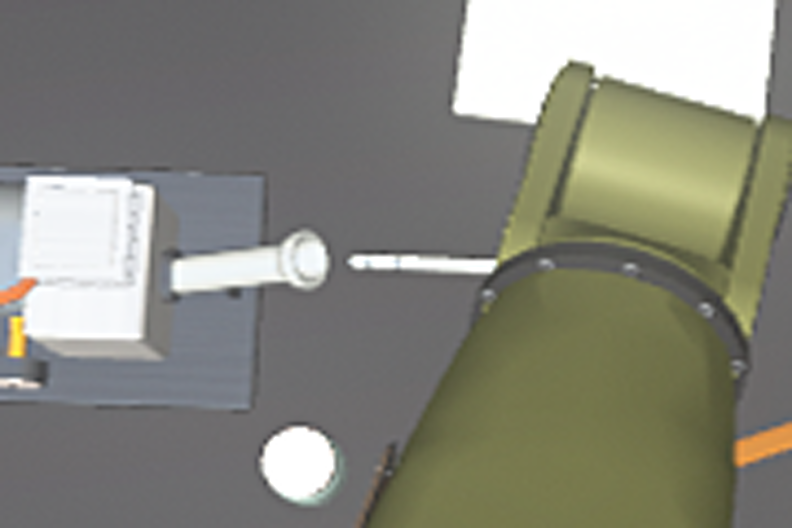

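Call:
{"name": "send_rows", "arguments": {"targets": [[0.3, 0.04, 0, 0, 1], [0.6, 0.04, 0, 0, 1], [0.8, 0.04, 0, 0, 1], [0.95, 0.04, 0, 0, 1], [0.95, 0.04, 0, 0, 1], [0.97, 0.04, -0.1, 0, 1], [1.0, 0.04, -0.25, 0, 1], [1.03, 0.04, -0.4, 0, 1], [1.06, 0.04, -0.55, 0, 1], [1.06, 0.04, -0.66, 0, 1], [1.06, 0.04, -0.66, 0, 1]], "newtons": 20}}

```text
clock: 11.95
ee_pos: [0.5348, -0.0587, 0.1302]
tcp_rot: [179.9, 0.0, 89.5]
wrist_force: [-1.2, -4.6, -1.5]
gripper_width: 0.0175
```

```bash
python3 -c "
from h import *
snap('side','s9');snap('wrist','w9')
crop('s9',130,120,310,240,4.4,'s9c')
go(.5325,-.1005,.1028,89.5)"
```

```text
units [-1.046 -0.045  0.667] turn -0.004 from [ 0.5347 -0.0587  0.1295] [1.7998e+02 2.0000e-02 8.9480e+01] w 0.0176 F [-0.3 -6.  -2.4] t 12.05
```

View pics/s9c.png

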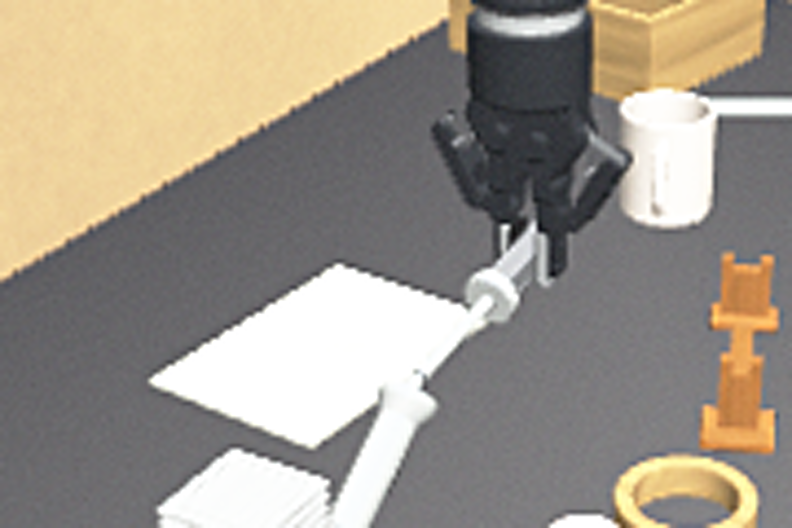

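View pics/w9.png

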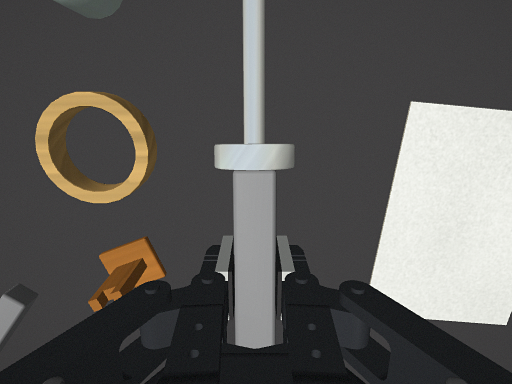

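Call:
{"name": "send_rows", "arguments": {"targets": [[0.06, 0, -0.16, 0, 1], [0.12, 0, -0.32, 0, 1], [0.18, 0, -0.48, 0, 1], [0.24, 0, -0.64, 0, 1], [0.34, 0, -0.8, 0, 1], [0.43, 0, -0.95, 0, 1], [0.51, 0, -1.1, 0, 1], [0.59, 0, -1.24, 0, 1], [0.66, 0, -1.33, 0, 1], [0.73, 0, -1.42, 0, 1], [0.8, 0, -1.51, 0, 1], [0.8, 0, -1.51, 0, 1]]}}

```text
clock: 13.25
ee_pos: [0.5349, -0.0263, 0.1899]
tcp_rot: [-180.0, 0.0, 89.5]
wrist_force: [-1.5, -3.2, -0.5]
gripper_width: 0.0172
```

```bash
python3 -c "
from h import *
snap('side','s10');snap('wrist','w10')
crop('s10',130,90,310,220,4.4,'s10c')
go(.5325,-.1005,.1028,89.5)"
```

```text
units [-1.858 -0.038  2.164] turn -0.002 from [ 0.5347 -0.0262  0.1894] [-1.7997e+02 -2.0000e-02  8.9490e+01] w 0.0173 F [-1.9 -2.4 -2.6] t 13.35
```

View pics/s10c.png

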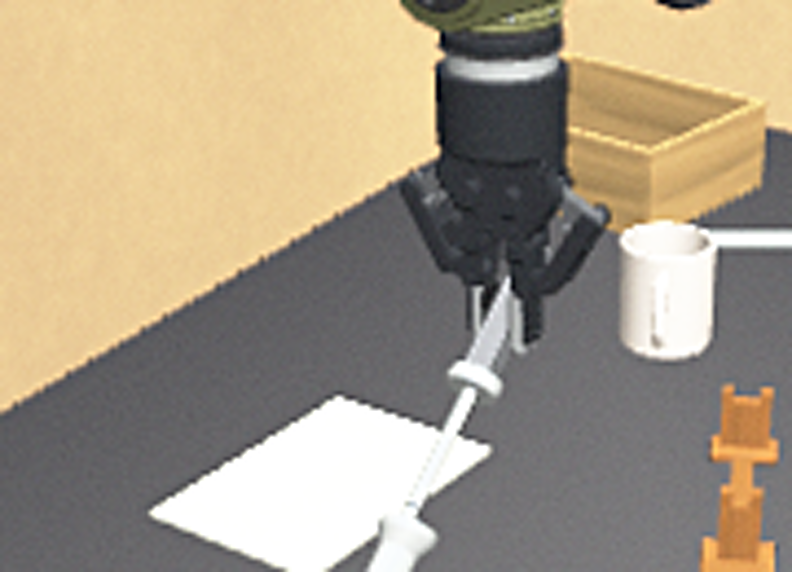

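View pics/w10.png

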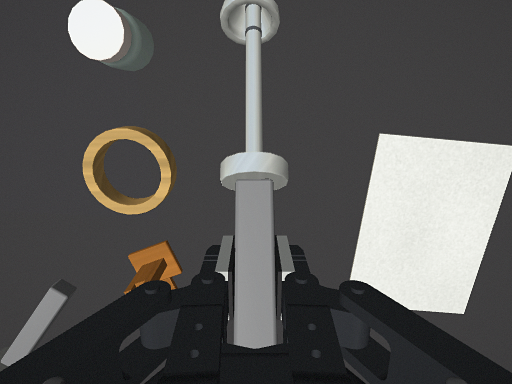

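Call:
{"name": "send_rows", "arguments": {"targets": [[0.12, -0.02, 0.085, 0, 1], [0.25, -0.03, 0.175, 0, 1], [0.4, -0.03, 0.28, 0, 1], [0.55, -0.03, 0.385, 0, 1], [0.7, -0.03, 0.49, 0, 1], [0.85, -0.03, 0.595, 0, 1], [1.0, -0.03, 0.7, 0, 1], [1.15, -0.03, 0.805, 0, 1], [1.3, -0.03, 0.91, 0, 1], [1.45, -0.03, 1.015, 0, 1], [1.55, -0.03, 1.085, 0, 1], [1.64, -0.03, 1.148, 0, 1], [1.64, -0.03, 1.148, 0, 1]]}}

```text
clock: 14.65
ee_pos: [0.5341, 0.0398, 0.1434]
tcp_rot: [-180.0, -0.0, 89.5]
wrist_force: [-0.9, -1.0, -3.9]
gripper_width: 0.0177
```

```bash
python3 -c "
from h import *
snap('side','s11');snap('wrist','w11')
crop('s11',130,90,310,220,4.4,'s11c')
go(.5325,-.1005,.1028,89.5)"
```

```text
units [-3.499 -0.013  1.021] turn -0.001 from [0.5342 0.0394 0.1437] [-1.7999e+02 -2.0000e-02  8.9500e+01] w 0.0174 F [-2.  -0.3 -4.3] t 14.75
```

View pics/s11c.png

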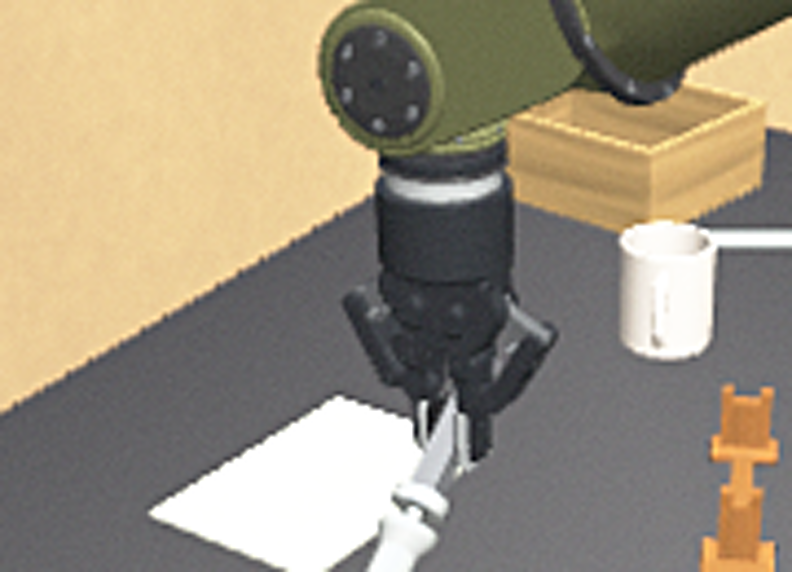

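View pics/w11.png

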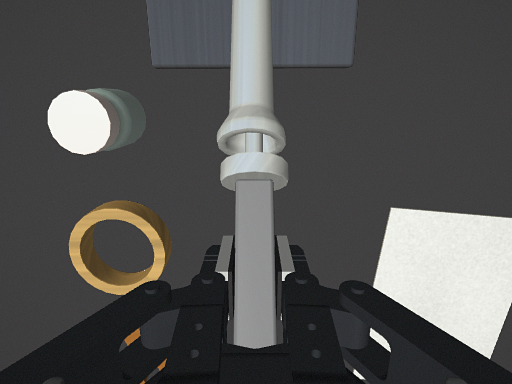

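Call:
{"name": "send_rows", "arguments": {"targets": [[0.06, 0, 0.042, 0, 1], [0.12, 0, 0.084, 0, 1], [0.17, 0, 0.12, 0, 1], [0.21, 0, 0.147, 0, 1], [0.25, 0, 0.175, 0, 1], [0.25, 0, 0.175, 0, 1]], "newtons": 30}}

```text
clock: 15.35
ee_pos: [0.5345, 0.0482, 0.1377]
tcp_rot: [180.0, 0.1, 89.5]
wrist_force: [-7.3, -12.3, 8.1]
gripper_width: 0.0176
```

```bash
python3 -c "
from h import *
snap('side','s12');snap('wrist','w12')
crop('s12',190,150,260,240,6,'s12c');crop('w12',200,80,310,220,4.2,'w12c')
go(.5325,-.1005,.1028,89.5)"
```

```text
units [-3.717 -0.017  0.878] turn -0.006 from [0.5346 0.0482 0.1376] [1.7996e+02 1.1000e-01 8.9470e+01] w 0.0179 F [ -6.4 -12.6   8.7] t 15.45
```

View pics/s12c.png

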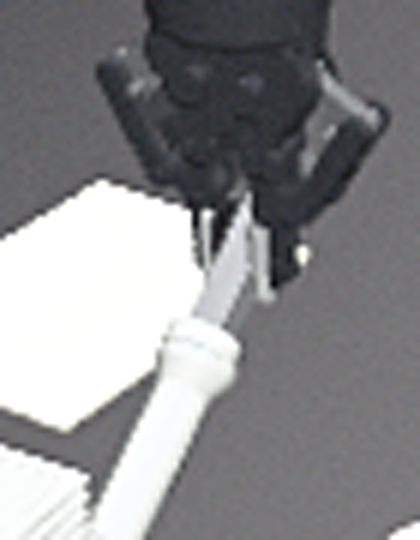

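View pics/w12c.png

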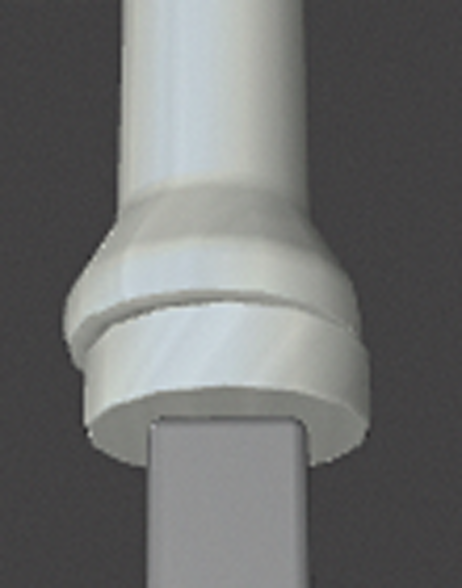

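Call:
{"name": "send_rows", "arguments": {"targets": [[0, -0.06, 0, 0, 1], [0.03, -0.06, 0.02, 0, 1], [0.06, -0.06, 0.042, 0, 1], [0.06, -0.06, 0.042, 0, 1]], "newtons": 30}}

```text
clock: 15.85
ee_pos: [0.5334, 0.0491, 0.1379]
tcp_rot: [179.7, 0.2, 89.4]
wrist_force: [-8.1, -25.5, 22.5]
gripper_width: 0.0175
```

```bash
python3 -c "
from h import *
snap('wrist','w13')
crop('w13',200,80,310,220,4.2,'w13c')
go(.5325,-.1005,.1028,89.5)"
```

```text
units [-3.737  0.01   0.893] turn -0.011 from [0.5334 0.0491 0.1379] [179.73   0.24  89.43] w 0.0175 F [ -6.9 -25.2  22.8] t 15.9
```

View pics/w13c.png

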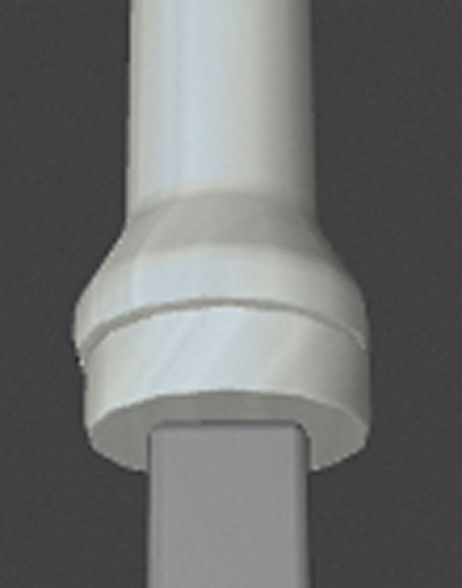

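Call:
{"name": "send_rows", "arguments": {"targets": [[-0.1, 0.02, -0.07, 0, 1], [-0.3, 0.02, -0.21, 0, 1], [-0.6, 0.02, -0.42, 0, 1], [-0.9, 0.02, -0.63, 0, 1], [-1.2, 0.02, -0.84, 0, 1], [-1.5, 0.02, -1.05, 0, 1], [-1.8, 0.02, -1.26, 0, 1], [-2.1, 0.02, -1.47, 0, 1], [-2.4, 0.02, -1.68, 0, 1], [-2.7, 0.02, -1.89, 0, 1], [-3, 0.02, -2.1, 0, 1], [-3, 0.02, -2.1, 0, 1]], "newtons": 30}}

```text
clock: 17.1
ee_pos: [0.5321, -0.0698, 0.2203]
tcp_rot: [179.9, 0.0, 89.4]
wrist_force: [-0.4, 0.2, -1.9]
gripper_width: 0.0176
```

```bash
python3 -c "
from h import *
snap('side','s14');snap('wrist','w14')
crop('s14',130,60,330,220,3.9,'s14c')
go(.459,-.2484,.11,110.6)"
```

```text
units [-4.517 -1.774  2.724] turn -3.524 from [ 0.5317 -0.0684  0.219 ] [-1.800e+02 -1.000e-02  8.946e+01] w 0.0178 F [ 0.5  0.7 -1.6] t 17.2
```

View pics/s14c.png

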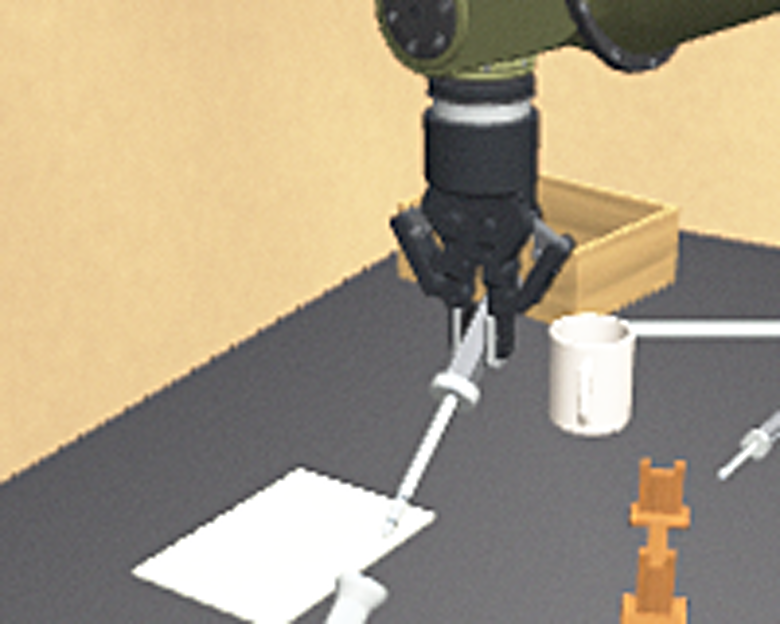

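View pics/w14.png

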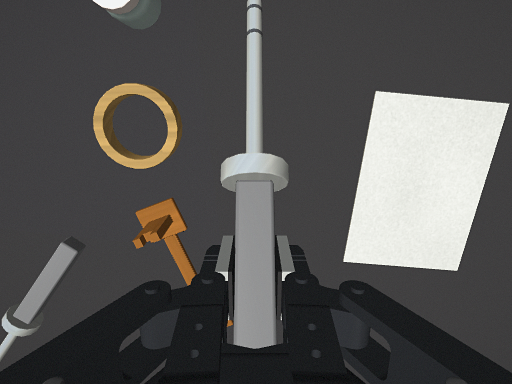

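Call:
{"name": "send_rows", "arguments": {"targets": [[-0.7, -0.2, 0, -0.5, 1], [-1.4, -0.5, 0, -1, 1], [-2.1, -0.8, 0.3, -1.5, 1], [-2.8, -1.1, 0.6, -2, 1], [-3.5, -1.4, 1, -2.6, 1], [-4.1, -1.6, 1.4, -3.1, 1], [-4.52, -1.77, 1.8, -3.52, 1], [-4.52, -1.77, 1.8, -3.52, 1], [-4.52, -1.77, 1.8, -3.52, 1]], "newtons": 30}}

```text
clock: 18.1
ee_pos: [0.4594, -0.2479, 0.1469]
tcp_rot: [-180.0, -0.0, 110.5]
wrist_force: [0.4, 0.3, -0.5]
gripper_width: 0.0172
```

```bash
python3 -c "
from h import *
snap('side','s15');snap('wrist','w15')
crop('s15',220,90,400,260,3.5,'s15c')
go(.459,-.2484,.0368,110.6)"
```

```text
units [-0.007 -0.029  2.771] turn 0.003 from [ 0.4599 -0.2477  0.1477] [1.7997e+02 3.0000e-02 1.1062e+02] w 0.0174 F [-1.1  1.1 -0.4] t 18.2
```

View pics/s15c.png

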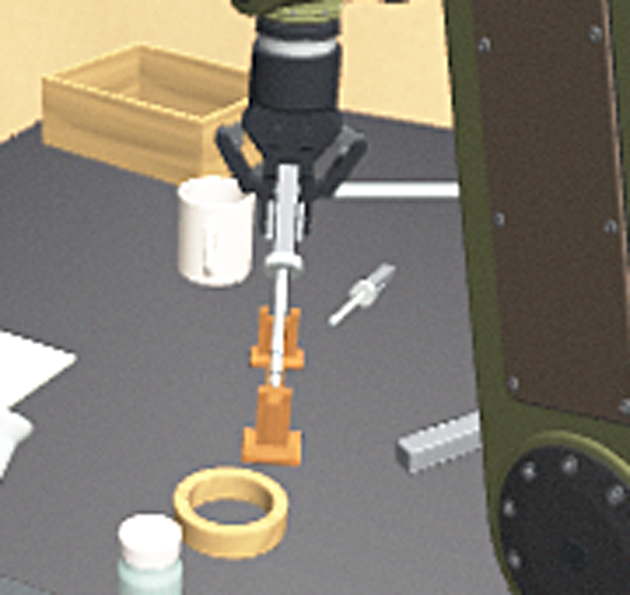

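View pics/w15.png

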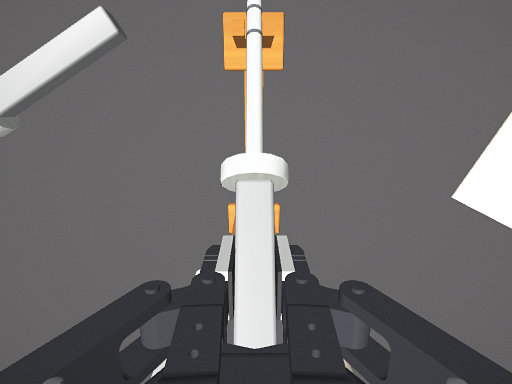

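Call:
{"name": "send_rows", "arguments": {"targets": [[0, -0.03, 0.2, 0, 1], [0, -0.03, 0.4, 0, 1], [0, -0.03, 0.55, 0, 1], [0, -0.03, 0.7, 0, 1], [0, -0.03, 0.8, 0, 1], [0, -0.03, 0.9, 0, 1], [0, -0.03, 1.0, 0, 1], [0, -0.03, 1.1, 0, 1], [0, -0.03, 1.2, 0, 1], [0, -0.03, 1.3, 0, 1], [0, -0.03, 1.3, 0, 1]], "newtons": 20}}

```text
clock: 19.3
ee_pos: [0.458, -0.2486, 0.0944]
tcp_rot: [-180.0, -0.1, 110.6]
wrist_force: [0.0, 0.8, 0.7]
gripper_width: 0.0171
```

```bash
python3 -c "
from h import *
snap('side','s16');snap('wrist','w16')
crop('s16',220,90,400,260,3.5,'s16c')
go(.459,-.2484,.0368,110.6)"
```

```text
units [-0.002  0.025  1.452] turn 0.002 from [ 0.4581 -0.2487  0.0949] [-1.7998e+02 -3.0000e-02  1.1061e+02] w 0.0176 F [-1.5  0.6 -0. ] t 19.4
```

View pics/s16c.png

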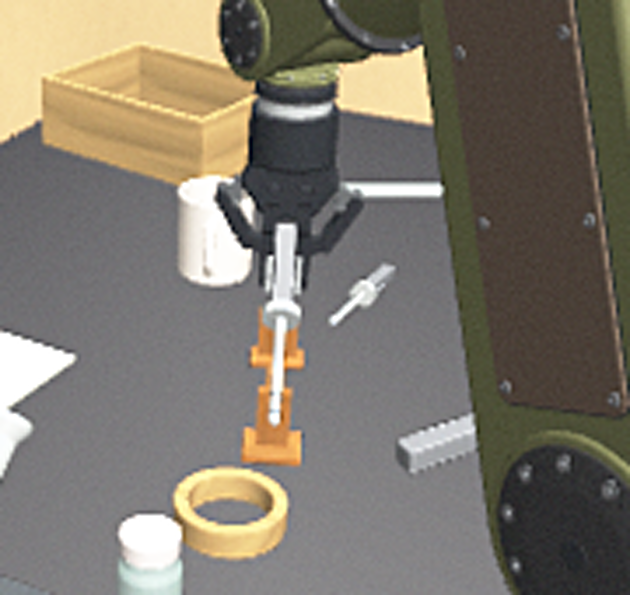

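View pics/w16.png

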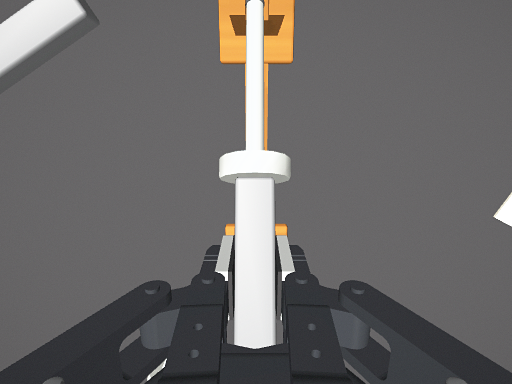

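Call:
{"name": "send_rows", "arguments": {"targets": [[0, 0.01, 0.12, 0, 1], [0, 0.02, 0.25, 0, 1], [0, 0.02, 0.38, 0, 1], [0, 0.02, 0.5, 0, 1], [0, 0.02, 0.63, 0, 1], [0, 0.02, 0.76, 0, 1], [0, 0.02, 0.9, 0, 1], [0, 0.02, 1.03, 0, 1], [0, 0.02, 1.15, 0, 1], [0, 0.02, 1.25, 0, 1], [0, 0.02, 1.35, 0, 1], [0, 0.02, 1.43, 0, 1], [0, 0.02, 1.45, 0, 1], [0, 0.02, 1.45, 0, 1]], "newtons": 20}}

```text
clock: 20.8
ee_pos: [0.4591, -0.2487, 0.0381]
tcp_rot: [180.0, 0.0, 110.6]
wrist_force: [-6.8, 4.1, 18.0]
gripper_width: 0.0175
```

```bash
python3 -c "
from h import *
snap('side','s17');snap('wrist','w17')
crop('s17',220,90,400,260,3.5,'s17c')
go(.459,-.2484,.0368,110.6)"
```

```text
units [0.009 0.001 0.033] turn 0.002 from [ 0.4591 -0.2487  0.0381] [1.7999e+02 3.0000e-02 1.1061e+02] w 0.0174 F [-6.3  2.8 17.6] t 20.9
```

View pics/s17c.png

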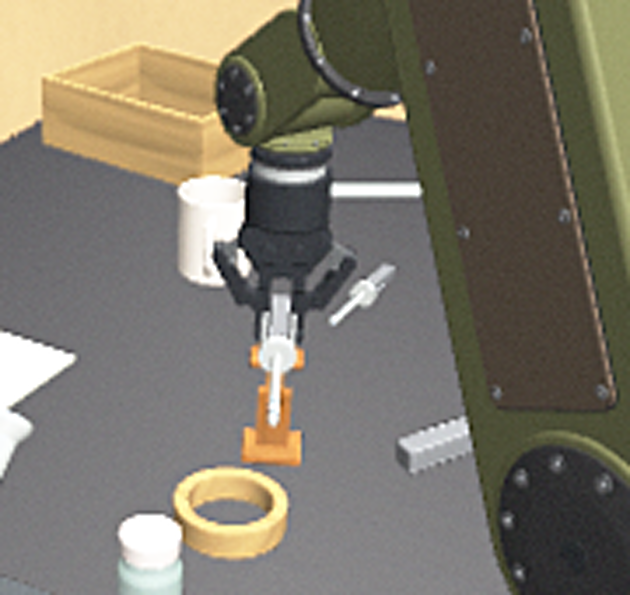

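View pics/w17.png

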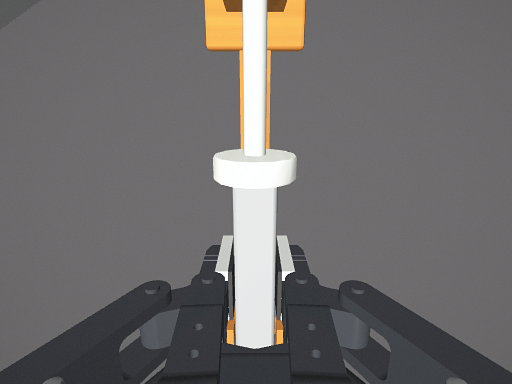

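Call:
{"name": "send_rows", "arguments": {"targets": [[0, 0, 0, 0, 1], [0, 0, 0, 0, 1], [0, 0, -0.2, 0, 1], [0, 0, -0.6, 0, 1], [0, 0, -1.2, 0, 1], [0, 0, -1.8, 0, 1], [0, 0, -2.3, 0, 1], [0, 0, -2.5, 0, 1], [0, 0, -2.5, 0, 1]], "newtons": 40}}

```text
clock: 21.8
ee_pos: [0.4592, -0.2487, 0.1376]
tcp_rot: [180.0, 0.1, 110.6]
wrist_force: [0.4, -0.1, -2.2]
gripper_width: 0.0174
```

Run:
```python
from h import *
S=snap('side','s18');snap('wrist','w18')
crop('s18',240,110,340,220,5.4,'s18c')
s=env.read_state(); R=Ro.from_euler('xyz',s['tcp_rot'],degrees=True)
for th in [-6,-3,0,3]:
    t=np.radians(th); print(th,[((proj(S,s['ee_pos']+R.apply([l*np.cos(t),0,-.0182+l*np.sin(t)]))[0]-[240,110])*5.4).round(1) for l in (.053,.163)])
go(.65,-.241,.084,60)
```

```text
-6 [array([328.6, 276.7]), array([324.7, 348. ])]
-3 [array([328.3, 281.4]), array([323.7, 363.7])]
0 [array([328., 286.]), array([322.7, 378.9])]
3 [array([327.7, 290.6]), array([321.7, 393.6])]
units [-1.514  4.544  1.296] turn 8.435 from [ 0.4586 -0.2483  0.136 ] [-1.7995e+02 -6.0000e-02  1.1061e+02] w 0.0174 F [-0.2  0.2 -2.1] t 21.9
```

View pics/s18c.png

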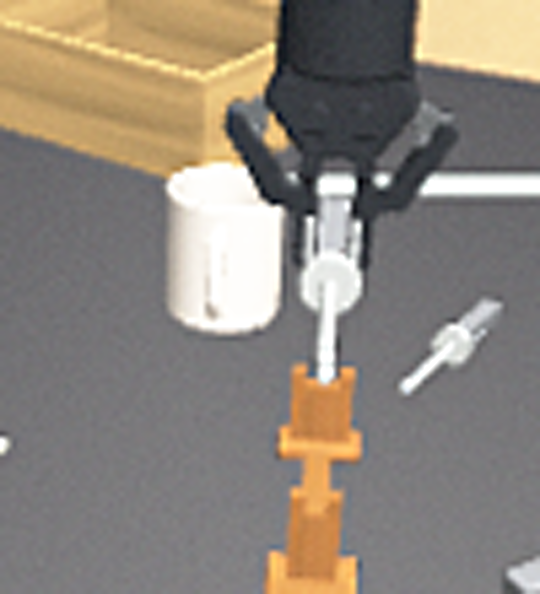

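Call:
{"name": "send_rows", "arguments": {"targets": [[-0.15, 0.45, 0, 0.8, 1], [-0.3, 0.9, 0, 1.7, 1], [-0.45, 1.4, 0, 2.6, 1], [-0.6, 1.9, 0, 3.5, 1], [-0.8, 2.4, 0.2, 4.4, 1], [-1, 2.9, 0.4, 5.3, 1], [-1.15, 3.4, 0.6, 6.3, 1], [-1.3, 3.9, 0.8, 7.3, 1], [-1.4, 4.3, 1.1, 8, 1], [-1.51, 4.54, 1.3, 8.43, 1], [-1.51, 4.54, 1.3, 8.43, 1], [-1.51, 4.54, 1.3, 8.43, 1], [-1.51, 4.54, 1.3, 8.43, 1]], "newtons": 40}}

```text
clock: 23.2
ee_pos: [0.6498, -0.2413, 0.0852]
tcp_rot: [-180.0, 0.0, 60.1]
wrist_force: [-0.3, -0.5, -1.2]
gripper_width: 0.0172
```

Run:
```python
from h import *
S=snap('side','s19');T=snap('top','t19');W=snap('wrist','w19')
crop('s19',130,70,330,230,3.9,'s19c');crop('t19',220,70,400,230,3.7,'t19c')
s=env.read_state(); R=Ro.from_euler('xyz',s['tcp_rot'],degrees=True)
for th in [-3,0,3]:
    t=np.radians(th); print(th,[((proj(S,s['ee_pos']+R.apply([l*np.cos(t),0,-.0182+l*np.sin(t)]))[0]-[130,70])*3.9).round(1) for l in (-.052,.053,.163)])
print(s['ee_pos']+R.apply([.163,0,-.0182]))
go(.65,-.241,.084,60)
```

```text
-3 [array([503.3, 336.7]), array([397.8, 358.2]), array([277.6, 382.9])]
0 [array([503.4, 333.8]), array([397.9, 361.3]), array([278.1, 392.5])]
3 [array([503.3, 330.9]), array([398. , 364.3]), array([279. , 401.9])]
[ 0.73139376 -0.10017381  0.10387296]
units [ 0.009 -0.005  0.042] turn 0.007 from [ 0.65   -0.2414  0.0857] [179.96  -0.    60.04] w 0.017 F [-0.2  0.3 -1.6] t 23.35
```

View pics/s19c.png

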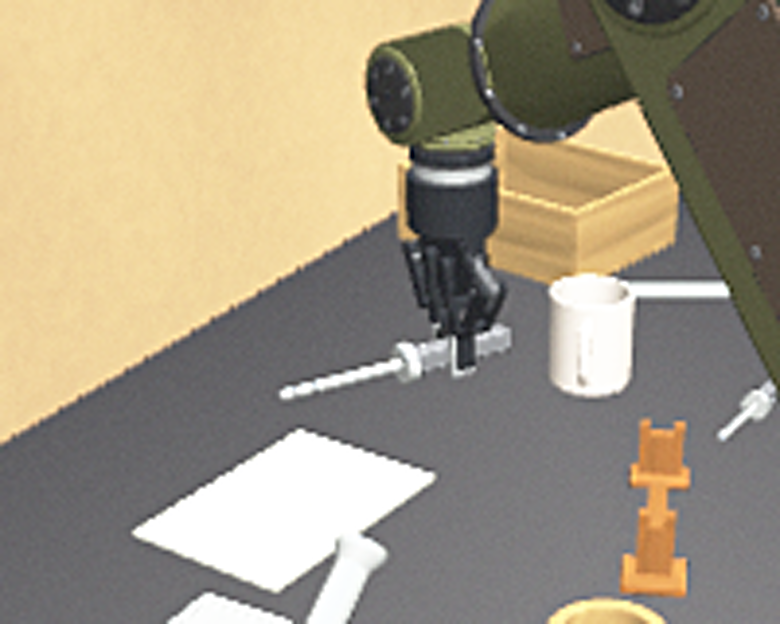

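View pics/t19.png

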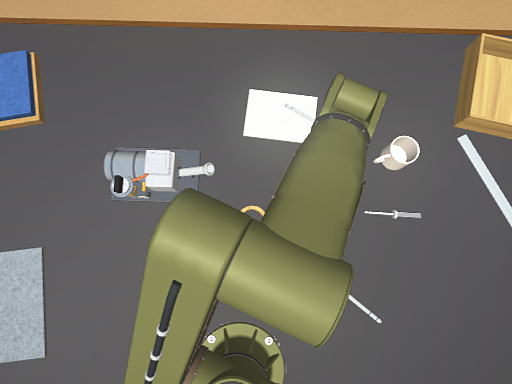

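View pics/w19.png

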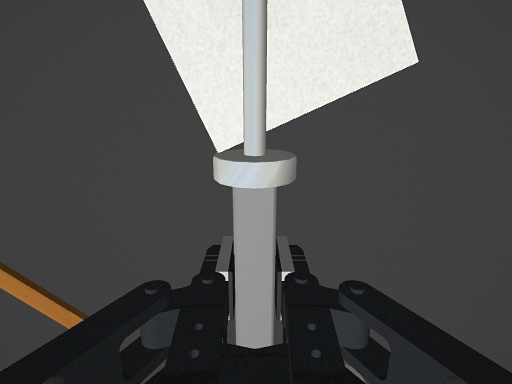

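Run:
```python
from h import *
S=load('s19');T=load('t19')
sp=lambda u,v:(u/3.9+130,v/3.9+70)
print(tri([(S,*sp(282,393)),(T,285.5,105)]))
crop('t19',270,90,330,130,10,'t19d')
```

```text
(array([ 0.72962664, -0.10720492,  0.09985917]), [array([0.82321504, 0.24331649]), array([-0.37499123, -0.89066599])])
```

View pics/t19d.png

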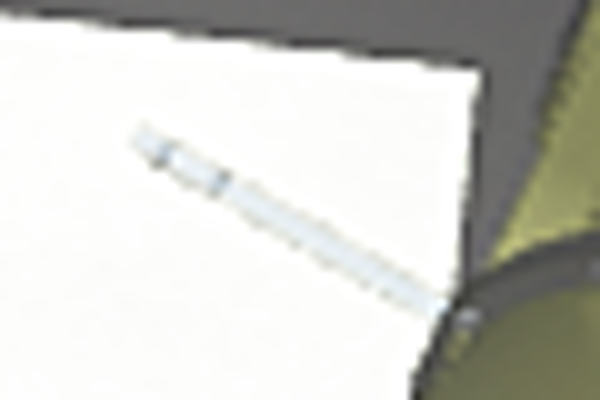

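Call:
{"name": "send_rows", "arguments": {"targets": [[0, 0, 0.03, 0, 1], [0, 0, 0.03, 0, 1], [0, 0, 0.03, 0, 1], [0, 0, 0.03, 0, 1], [0, 0, 0.03, 0, 1]], "newtons": 40}}

```text
clock: 23.85
ee_pos: [0.6502, -0.2412, 0.0839]
tcp_rot: [-180.0, -0.0, 60.0]
wrist_force: [-0.1, 0.2, -0.9]
gripper_width: 0.0175
```

Run:
```python
from h import *
S=load('s19');T=load('t19')
print(tri([(S,282/3.9+130,393/3.9+70),(T,283.8,103.3)]))
go(.65,-.241,.084,60); print(np.abs(env.read_state()['joint_vel']).max())
print(env.close_job())
```

```text
(array([ 0.7304972 , -0.10348192,  0.10229508]), [array([-0.13343188, -0.04052376]), array([0.06027827, 0.1449894 ])])
units [ 0.002 -0.007 -0.003] turn 0.006 from [ 0.6502 -0.2412  0.0839] [-180.     -0.     60.03] w 0.0175 F [-0.1  0.2 -0.9] t 23.85
0.07120340663294193
the job is handed in; nothing more can be done
None
```

The job is done and handed in at about 24 s: the gripper is holding the middle-sized gauge rod level over the card. No verdict was reported.

- **Vent:** I turned the knob about 61° clockwise until the torque jumped to 1.7 N m at the stop, then opened the fingers. The next wrist image showed the bar back at its starting angle.
- **Rod into the tube:** The tool can only turn about its vertical axis, so I tilted the rod 35° in a light grip by working its tip into the tube mouth. I then pushed it in until the collar met the rim. It moved no further at about 34 N, and the image showed the collar on the rim, about 1–2 mm off-centre sideways.
- **Draw out and level:** The rod came fully out. To level it I lowered it into its own rest without letting go, which pressed it onto the supports at about 18 N. It slid about 4 mm back in the grip, and I lifted it out again.
- **Final pose:** Two cameras put the tip at (0.730, -0.103, 0.102) m, over the middle of the card and about 10 cm above it. That was measured 1–2 mm before a last small downward correction. The rod is level to within about 1°. One first reading of the tip was about 4 mm off, and a closer crop corrected it.

The jar and mug look unmoved in the last pictures. The tape roll, partly hidden by the arm in the last top view, was in its place wherever it was visible.

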